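# Sweep the gelt coins into the tray

## Robot

A 6-joint arm with a two-finger parallel gripper is mounted at the origin on the work surface. World frame = base frame: x ahead of the robot, y to its left, z up, the work surface at z = 0. Lengths are in m, angles in rad, forces in N, time in s.
With the tool pointing down it reaches from about 0.35 to 0.775 m from the base axis. Payload 7.3 kg.
Tool frame: the origin (TCP) lies at the very end of the fingers, on their centre line; the grasp point (between the pads) lies 19 mm behind it; z points along the fingers, y is the direction in which the jaws open and shut (so a half turn about z gives the same grasp; the last joint's range is limited). The gripper opens to 92 mm and grips with 3 to 60 N. Pads are 19 mm wide; open, the fingers measure 130 mm over their backs; the gripper's body (75 mm by 190 mm) begins 47 mm behind the grasp point.
Start: joints at [1.035, 0.342, 1.524, -0, 1.275, -0.146], TCP at [0.199, 0.486, 0.227] pointing down, gripper open.
Joint ranges: [-2.53, 2.53], [-0.77, 2.02], [0.04, 2.7], [-1, 4.14], [0.28, 2.66], [-3.11, 3.11]. Speed limits (rad/s): [2.57, 2.57, 3.14, 3.14, 3.14, 3.14].

## Interface

Orientations are given as a unit quaternion [w, x, y, z].
In Python, from bench import arm, camera, camera_info gives the robot as it stands.
- The arm moves only by the tool jog_arm, never from a script. Its argument "increments" is a list of rows, each an object with "dp": the shift along the tool's x, y, z in cm, a list of three; "turn": the turn, a rotation vector about the tool's x, y, z in rad, a list of three. In form: [{"dp": [x, y, z], "turn": [ax, ay, az]}, ...]. A call has 1 to 12 rows; each row is the pose to reach, as a shift and turn from the pose commanded when the call began, along the tool's axes at that moment; what a row does not reach only later rows make up. A row lasts 1/12 s, in which the tool goes at most 41.7 mm and 7.16 degrees, less where a joint would pass 70% of its speed; a pose out of reach is approached as far as the arm can. A call with a gripper value outside its range is refused whole. "jaw" is the finger opening in cm, from 0 to 9.18, set as the call begins (left out, the last holds). The fingers move at their own pace and stop on an object; the grip force is fixed at half the most. Time passes only in rows, so rows that repeat a pose let the fingers close. It gives the time, the measured TCP pose, the force and the opening at its end, in the units of the state.
- arm.state(): the state, without advancing time (a new reading comes with each control period).
- camera(name): name is "side" or "top"; returns the picture (384x512x3 uint8, blue, green, red); there is no depth.
- camera_info(name): a dict with "mtx" (3x3 intrinsics, pixels), "dist_coeffs" ([k1, k2, p1, p2, k3] as OpenCV has them; the pictures are not rectified), "T" (4x4, takes a point from camera to world coordinates). Camera axes: x right, y up, looking along -z (the intrinsics and any distortion apply to the point x, -y, -z); pixel columns grow to the right and rows downward; lengths in m; the calibration is good to about 2 mm. A picture is of the moment at which its call begins. camera_info takes no time and is no camera call.
- arm.sign_off(): hands the job in, once; it reports no verdict.
The state is a dict: "clock": time; "q": joint angles; "qd": joint speeds; "joint_torque": joint torques, N m; "tool_pos": TCP position; "ee_rot": TCP orientation; "force": force on the tool from outside, world axes, zero at the start; "torque": the same for the moment, N m; "finger_gap": opening from 0.0 (shut) to 1.0 (fully open).
Only numpy, scipy, OpenCV 4.12 (cv2) and the standard library are available. Lean on these libraries where they do the work, as an engineer would, in place of code of your own. Each camera call takes 0.05 s, during which the arm holds its last target. There are 200 camera calls.

## Task

The dreidel game is over: with the fingers closed, sweep the three gold coins along the windowsill and in through the open side of the blue tray, until all three lie flat and wholly inside it. Only push the coins along the sill: do not take them between the fingers or lift them. Leave the menorah, the wooden dreidel, the saucer and the tin box where they are.

Things in the scene. Friction and masses are not known exactly. Their poses are not given: they have to be found in the camera images.
- tray: Blue three-sided sweeping tray, fixed to the sill. 110 mm along its x by 158 mm along its y over all, walls 4 mm thick and 22 mm high on its +x, +y and -y sides; the whole -x side is open (mouth 150 mm wide, in the plane 55 mm from the origin towards -x). The steel-coloured floor sheet is level with the sill: there is no step at the mouth. Origin: centre of the outline, at sill height (z = 0); z up.
- coin1: Loose round game coin, gold-coloured hardwood, 36 mm in diameter and 12 mm thick, about 14 g, lying flat on the sill and sliding easily. Origin: centre of its underside; z up.
- coin2: Loose round game coin, gold-coloured hardwood, 36 mm in diameter and 12 mm thick, about 14 g, lying flat on the sill and sliding easily. Origin: centre of its underside; z up.
- coin3: Loose round game coin, gold-coloured hardwood, 36 mm in diameter and 12 mm thick, about 14 g, lying flat on the sill and sliding easily. Origin: centre of its underside; z up.
- dreidel: Bystander: loose wooden dreidel, 20 g, lying on its side just outside the tray's +y wall, 62 mm long along its x by 28 mm wide and 28 mm high. Origin: under the middle of its square part; the stem points to its -x.
- menorah: Bystander: slim brushed steel menorah, loose, 0.7 kg, 182 mm wide along its x, base 130 by 60 mm, 207 mm high with its candles. Origin: centre of the underside of the base.
- saucer: Bystander: grey stoneware saucer, loose, 130 mm in diameter, 18 mm high. Origin: centre of its underside.
- tin: Bystander: closed tin box with a green lid, loose, 70 by 100 mm (its x by y) and 53 mm high, standing on the right. Origin: centre of its underside.
There are look-alikes about, which are no part of the job. What is shaped like the tray but red is not meant. Leave any purple look-alike of the coin3 alone.

How it is judged:
At the end, for the whole second after the job is handed in: All three coins lie flat on the sill and at rest between the tray's walls, none standing out of the mouth by more than 3 mm; menorah, dreidel, saucer and tin box are within 15 mm of where they started (x of coin1 in the frame of tray between -0.04 and 0.055 m and y of coin1 in the frame of tray between -0.079 and 0.079 m and height (world z) of each of coin1, coin2, coin3 below 0.006 m and angle between each of coin1, coin2, coin3's own z axis and vertical below 0.15 rad and linear speed of each of coin1, coin2, coin3 below 0.02 m/s and x of coin2 in the frame of tray between -0.04 and 0.055 m and y of coin2 in the frame of tray between -0.079 and 0.079 m and x of coin3 in the frame of tray between -0.04 and 0.055 m and y of coin3 in the frame of tray between -0.079 and 0.079 m and distance of each of menorah, dreidel, saucer, tin from where it was at the start of the episode below 0.015 m); the robot touches nothing.
It fails at once if a coin is lifted off the sill (more than 15 mm) (height (world z) of any of coin1, coin2, coin3 above 0.015 m).
It fails at once if a coin is taken between the fingers ((horizontal distance between the grasp point and coin1 below 0.008 m and height (world z) of the grasp point below 0.026 m and contact force between the fingers and coin1 above 0.5 N) or (horizontal distance between the grasp point and coin2 below 0.008 m and height (world z) of the grasp point below 0.026 m and contact force between the fingers and coin2 above 0.5 N) or (horizontal distance between the grasp point and coin3 below 0.008 m and height (world z) of the grasp point below 0.026 m and contact force between the fingers and coin3 above 0.5 N)).
It fails at once if the menorah, wooden dreidel, saucer or tin box is moved by more than 15 mm or the menorah is tipped (distance of any of menorah, dreidel, saucer, tin from where it was at the start of the episode above 0.015 m or angle between menorah's own z axis and vertical above 0.3 rad).
It also fails if it takes over 72 s, if anything falls off the work surface, if the arm or the gripper's body presses on something with over 40 N, if the wrist force passes 120 N, or if a joint passes its speed limit or range.

## Working session

There is one attempt and no reset: what is moved stays moved. The work goes in short steps, Python scripts to look and compute and a tool call to move; the robot and the scene stay as the last step left them, time stands still between calls to the robot, and variables do not carry over. Pictures are saved under pics/ and viewed, about 8 in all and at most 12, crops included, and the job is handed in when it is done.

Besides the shell and the picture viewer there is one more tool, called after "Request:" as name(argument=value, ...), one argument or row to a line, values as JSON. jog_arm: Moves the arm, as the interface text tells. Its arguments: {"type":"object","properties":{"increments":{"type":"array"},"jaw":{"type":"number"}},"required":["increments"]}

```bash
mkdir -p pics; ls; cat > h.py <<'E'
import numpy as np, cv2
from bench import arm, camera, camera_info
def px2w(name,uv,z):
    c=camera_info(name);T=np.array(c["T"])
    p=cv2.undistortPoints(np.array(uv,float).reshape(-1,1,2),np.array(c["mtx"],float),np.array(c["dist_coeffs"],float)).reshape(-1,2)
    d=np.c_[p[:,0],-p[:,1],-np.ones(len(p))]@T[:3,:3].T
    o=T[:3,3];return o+d*((z-o[2])/d[:,2])[:,None]
def w2px(name,P):
    c=camera_info(name);T=np.array(c["T"])
    q=(np.array(P,float).reshape(-1,3)-T[:3,3])@T[:3,:3]*[1,-1,-1]
    return cv2.projectPoints(q,np.zeros(3),np.zeros(3),np.array(c["mtx"],float),np.array(c["dist_coeffs"],float))[0].reshape(-1,2)
def snap(name,f):
    im=camera(name);cv2.imwrite(f"pics/{f}.png",im);return im
E
python3 - <<'E'
from h import *
a=snap("top","top0");b=snap("side","side0")
cv2.imwrite("pics/t0.png",cv2.resize(a,(800,600),interpolation=cv2.INTER_CUBIC))
print(arm.state())
for n in("top","side"):print(np.array(camera_info(n)["T"]).round(3))
E
```

```text
pics
{'clock': 0.1, 'q': array([ 1.03498067e+00,  3.42613536e-01,  1.52491518e+00, -1.38220407e-05,
        1.27541885e+00, -1.46006289e-01]), 'qd': array([-0.00080232, -0.00281309, -0.00318963,  0.00102471, -0.00090825,
        0.00063674]), 'joint_torque': array([ 2.12229810e-03, -4.32004845e+01, -2.44694763e+01,  7.20178569e-02,
        5.26496745e-02, -3.35208085e-05]), 'tool_pos': array([0.19930327, 0.48530178, 0.22613718]), 'ee_rot': array([-2.20274987e-04,  1.93671001e-01,  9.81066300e-01, -6.40679911e-04]), 'force': array([ 0.81752393, -0.0023212 ,  0.03127097]), 'torque': array([0.01542379, 0.01486557, 0.00297245]), 'finger_gap': 0.9989611523097877}
[[-0.013  0.997 -0.076  0.428]
 [-1.    -0.011  0.019  0.011]
 [ 0.018  0.076  0.997  1.143]
 [ 0.     0.     0.     1.   ]]
[[-0.976  0.168 -0.14   0.39 ]
 [-0.218 -0.757  0.616  0.589]
 [-0.002  0.632  0.775  0.8  ]
 [ 0.     0.     0.     1.   ]]
```

View pics/t0.png

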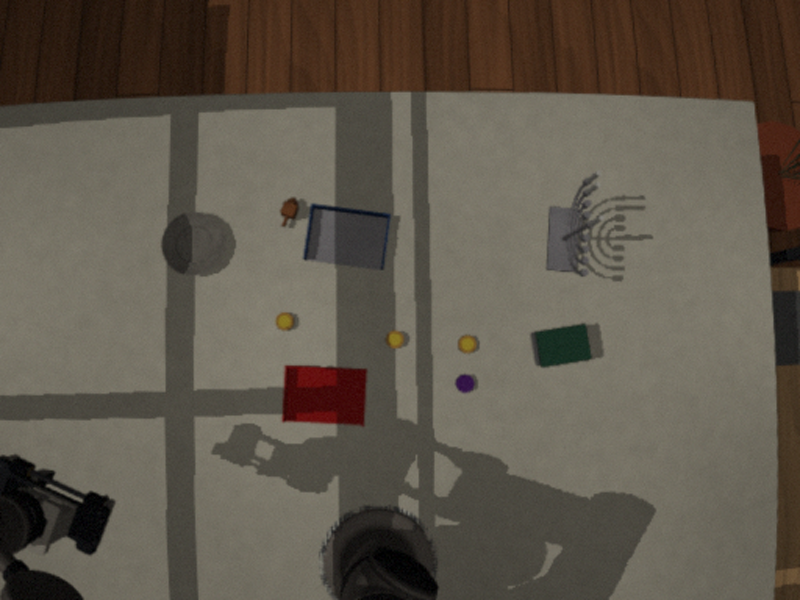

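View pics/side0.png

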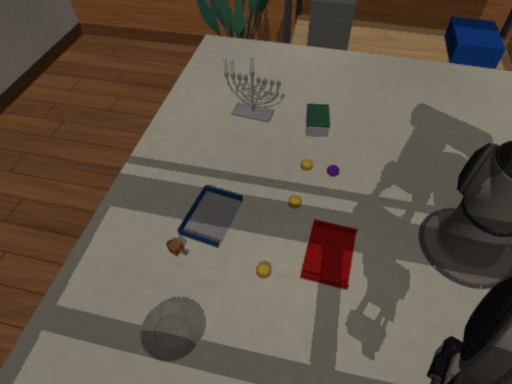

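The top view (800 px wide) shows the blue tray at (347,237), with its mouth facing down the picture towards the robot. The red look-alike tray is at (325,396). The gold coins are at (286,321), (396,340) and (468,344), and the purple look-alike is at (465,383). I'm using the blue tray and the three gold coins. Next I'll measure them and check with one enlarged crop.

```bash
python3 - <<'E'
from h import *
a=cv2.imread("pics/top0.png");hsv=cv2.cvtColor(a,cv2.COLOR_BGR2HSV)
b=cv2.imread("pics/side0.png");hb=cv2.cvtColor(b,cv2.COLOR_BGR2HSV)
def blobs(n,h,lo,hi,z,amin=15):
    m=cv2.inRange(h,lo,hi);k,l,s,c=cv2.connectedComponentsWithStats(m)
    for i in range(1,k):
        if s[i,4]>amin:print(n,c[i].round(1),s[i,4],px2w(n,c[i],z)[0].round(4))
print("gold");blobs("top",hsv,(18,120,70),(35,255,255),.010);blobs("side",hb,(18,120,70),(35,255,255),.008)
print("purple");blobs("top",hsv,(125,100,30),(160,255,255),.010)
print("red");blobs("top",hsv,(0,180,60),(5,255,255),.0,100)
print("green");blobs("top",hsv,(60,90,20),(95,255,255),.053,100)
print("brown");blobs("top",hsv[:170],(5,100,40),(17,255,255),.014,30)
m=cv2.inRange(hsv,(105,130,20),(125,255,255));m[:, :180]=0;m[:,260:]=0
pts=cv2.findNonZero(m);r=cv2.minAreaRect(pts);bx=cv2.boxPoints(r);print("blue",r);print(px2w("top",bx,.022).round(4))
crop=a[110:270,150:330];cv2.imwrite("pics/crop.png",cv2.resize(crop,None,fx=4,fy=3.75/15*16,interpolation=cv2.INTER_CUBIC)[:600])
E
```

```text
gold
top [181.9 205.2] 92 [0.4736 0.1765 0.01  ]
top [252.3 216.9] 94 [ 0.4354 -0.0386  0.01  ]
top [298.8 219.8] 101 [ 0.4246 -0.1812  0.01  ]
side [306.2 164.4] 98 [ 0.4273 -0.1786  0.008 ]
side [294.6 200.6] 103 [ 0.4384 -0.0398  0.008 ]
side [263.1 269.8] 176 [0.4765 0.1786 0.008 ]
purple
top [297.1 244.9] 96 [ 0.3479 -0.1745  0.01  ]
red
top [207.2 252.2] 1220 [0.3293 0.1007 0.    ]
green
top [360.2 220.8] 674 [ 0.4187 -0.3592  0.053 ]
brown
top [13.6 36. ] 1197 [1.0496 0.7586 0.014 ]
top [36.4 37.1] 1129 [1.0387 0.673  0.014 ]
top [65.6 34.3] 423 [1.0416 0.5694 0.014 ]
top [99.  31.4] 2461 [1.0454 0.4547 0.014 ]
top [339.2  36.2] 25006 [ 1.0198 -0.3325  0.014 ]
top [184.9 133.9] 114 [0.6944 0.1671 0.014 ]
blue ((217.90208435058594, 136.84536743164062), (23.764413833618164, 56.07252502441406), 68.96248626708984)
[[ 0.6865  0.1579  0.022 ]
 [ 0.7483 -0.0039  0.022 ]
 [ 0.678  -0.0293  0.022 ]
 [ 0.617   0.1316  0.022 ]]
```

View pics/crop.png

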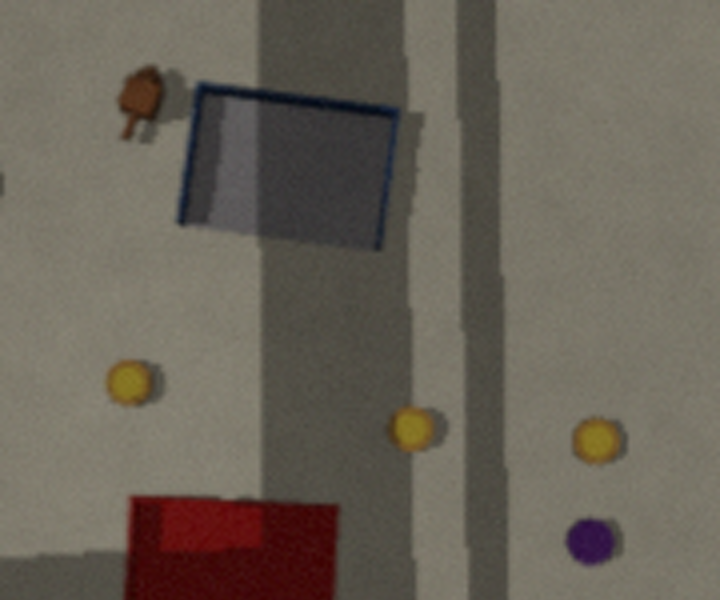

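The crop confirms the blue tray, with corners at crop (200,86), (397,108), (180,224) and (379,250). It also shows three gold coins, with the purple one kept separate. Next I'll fit the tray pose and work out the pushes.

```bash
cat >> h.py <<'E'
from scipy.spatial.transform import Rotation as R
def to(x,y,z,deg):
    """print dp (cm) and turn for TCP at x,y,z with tool -x heading deg"""
    s=arm.state();w,a,b,c=s["ee_rot"];r=R.from_quat([a,b,c,w])
    h=np.radians(deg);tx=-np.array([np.cos(h),np.sin(h),0]);tz=np.array([0,0,-1.]);ty=np.cross(tz,tx)
    g=R.from_matrix(np.c_[tx,ty,tz])
    print("at",s["tool_pos"].round(4),"t",round(s["clock"],2),"F",s["force"].round(1),"-> dp",(r.inv().apply(np.array([x,y,z])-s["tool_pos"])*100).round(2),"turn",(r.inv()*g).as_rotvec().round(3))
E
python3 - <<'E'
from h import *
c=np.array([(200,86),(397,108),(180,224),(379,250)])/4+[150,110]
P=px2w("top",c,.022);print(P.round(4))
print([np.linalg.norm(P[i]-P[j]).round(4) for i,j in((0,1),(2,3),(0,2),(1,3))])
d=(P[0]-P[2])+(P[1]-P[3]);e=(P[0]-P[1])+(P[2]-P[3]);print(np.degrees(np.arctan2(d[1],d[0])),np.degrees(np.arctan2(-e[0],e[1])),P.mean(0))
to(.45,.19,.06,-20)
E
```

```text
[[ 0.6995  0.1193  0.022 ]
 [ 0.6807 -0.0322  0.022 ]
 [ 0.5924  0.1346  0.022 ]
 [ 0.5707 -0.0169  0.022 ]]
[np.float64(0.1527), np.float64(0.1531), np.float64(0.1083), np.float64(0.111)]
-8.039207435218046 -7.61362535160659 [0.6358252  0.05120458 0.022     ]
at [0.1993 0.4853 0.2261] t 0.1 F [ 0.8 -0.   0. ] -> dp [-34.41 -17.77  16.63] turn [-0.001 -0.    -0.041]
```

Tray: centre about (0.635, 0.051), yaw about -7.8°. The measured sides are 153 and 110 mm against the given 158 and 110, which is consistent for wall centre lines. A straight push of coin1 would clip the +y wall's corner, so it gets two legs.

```bash
python3 -c "
from h import *
to(.446,.205,.05,-44)"
```

```text
at [0.1993 0.4853 0.2261] t 0.1 F [ 0.8 -0.   0. ] -> dp [-33.47 -16.53  17.63] turn [-0.001  0.     0.378]
```

Request:
jog_arm(
  increments=[
    {"dp":[-33.5,-16.5,17.6],"turn":[0,0,0.378]},
    {"dp":[-33.5,-16.5,17.6],"turn":[0,0,0.378]},
    {"dp":[-33.5,-16.5,17.6],"turn":[0,0,0.378]},
    {"dp":[-33.5,-16.5,17.6],"turn":[0,0,0.378]},
    {"dp":[-33.5,-16.5,17.6],"turn":[0,0,0.378]},
    {"dp":[-33.5,-16.5,17.6],"turn":[0,0,0.378]},
    {"dp":[-33.5,-16.5,17.6],"turn":[0,0,0.378]},
    {"dp":[-33.5,-16.5,17.6],"turn":[0,0,0.378]},
    {"dp":[-33.5,-16.5,17.6],"turn":[0,0,0.378]},
    {"dp":[-33.5,-16.5,17.6],"turn":[0,0,0.378]},
    {"dp":[-33.5,-16.5,17.6],"turn":[0,0,0.378]},
    {"dp":[-33.5,-16.5,17.6],"turn":[0,0,0.378]},
  ],
  jaw=0,
)

```text
clock: 1.1
tool_pos: [0.4468, 0.2041, 0.0495]
ee_rot: [-0.001, 0.376, 0.927, -0.001]
force: [-0.2, 0.6, 0.0]
finger_gap: 0.175
```

```bash
python3 -c "
from h import *
print(arm.state()['finger_gap'])
to(.446,.205,.006,-44)"
```

```text
0.17549437621778682
at [0.4468 0.2041 0.0495] t 1.1 F [-0.2  0.6  0. ] -> dp [0.11 0.01 4.35] turn [-0.002 -0.001 -0.004]
```

Request:
jog_arm(
  increments=[
    {"dp":[0,0,2.2],"turn":[0,0,0]},
    {"dp":[0,0,4.3],"turn":[0,0,0]},
    {"dp":[0,0,4.3],"turn":[0,0,0]},
    {"dp":[-0.6,0,4.3],"turn":[0,0,0]},
    {"dp":[-1.2,0,4.3],"turn":[0,0,0]},
    {"dp":[-2.0,0,4.3],"turn":[0,0,0]},
    {"dp":[-2.9,0,4.3],"turn":[0,0,0]},
    {"dp":[-3.8,0,4.3],"turn":[0,0,0]},
    {"dp":[-4.7,0,4.3],"turn":[0,0,0]},
    {"dp":[-5.5,0,4.3],"turn":[0,0,0]},
    {"dp":[-6.1,0,4.3],"turn":[0,0,0]},
    {"dp":[-6.5,0,4.3],"turn":[0,0,0]},
  ],
  jaw=0,
)

```text
clock: 2.1
tool_pos: [0.4942, 0.1598, 0.0078]
ee_rot: [0.0, 0.375, 0.927, 0.0]
force: [-0.0, 0.1, 0.3]
finger_gap: 0.008
```

```bash
cat >> h.py <<'E'
def look(f,view=False):
    for n,z in(("top",.010),("side",.008)):
        im=snap(n,f+n);h=cv2.cvtColor(im,cv2.COLOR_BGR2HSV)
        k,l,s,c=cv2.connectedComponentsWithStats(cv2.inRange(h,(18,120,60),(35,255,255)))
        for i in range(1,k):
            if s[i,4]>12:
                p=px2w(n,c[i],z)[0];d=p[:2]-[.635,.051];a=np.radians(-7.8);u=np.array([np.cos(a),np.sin(a)])
                print(n,s[i,4],p[:2].round(4),"tray",(d@u).round(4),(d@[-u[1],u[0]]).round(4))
E
python3 -c "
from h import *
look('a');to(.53,.12,.006,-44)
cv2.imwrite('pics/a.png',np.hstack([cv2.imread('pics/atop.png')[100:300,120:340],cv2.imread('pics/aside.png')[120:320,140:360]]))"
```

```text
top 95 [ 0.4359 -0.0386] tray -0.1851 -0.1158
top 90 [ 0.4241 -0.181 ] tray -0.1775 -0.2585
side 123 [ 0.4386 -0.0369] tray -0.1826 -0.1137
side 29 [0.5543 0.1196] tray -0.0892 0.057
at [0.4939 0.16   0.0077] t 2.2 F [0.4 0.4 0.3] -> dp [-5.37 -0.37  0.17] turn [ 0.     0.    -0.001]
```

View pics/a.png

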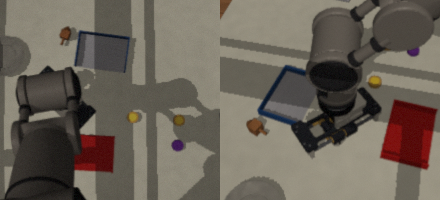

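```bash
python3 -c "
from h import *
im=cv2.imread('pics/aside.png')
print(w2px('side',[[.514,.141,.006],[.494,.160,.008]]))
h=cv2.cvtColor(im,cv2.COLOR_BGR2HSV);k,l,s,c=cv2.connectedComponentsWithStats(cv2.inRange(h,(15,100,40),(38,255,255)));print(s,c)
cv2.imwrite('pics/a2.png',cv2.resize(im[170:290,200:350],None,fx=5,fy=5,interpolation=cv2.INTER_CUBIC))"
```

```text
[[251.23812823 253.43504492]
 [257.57885622 261.45833273]]
[[     0      0    512    384 195106]
 [   101      0      1      1      1]
 [   195      0      5     12     13]
 ...
 [    32    314      1      1      1]
 [    20    334      1      1      1]
 [     3    362      1      1      1]] [[255.57914672 192.45957582]
 [101.           0.        ]
 [197.           5.61538462]
 [207.90909091   3.09090909]
 [209.           1.        ]
 [228.           1.        ]
 [234.           1.        ]
 [240.8          1.2       ]
 [245.           0.        ]
 [247.           0.        ]
 [254.715       22.105     ]
 [271.           1.        ]
 [356.           1.        ]
 [358.           0.        ]
 [361.           0.        ]
 [376.           0.        ]
 [193.           2.        ]
 [244.           3.5       ]
 [247.9          5.6       ]
 [308.           2.        ]
 [364.           2.        ]
 [367.           2.        ]
 [369.5          2.5       ]
 [374.5          2.        ]
 [101.           5.        ]
 [229.           4.        ]
 [234.           5.        ]
 [242.           5.     
[... 6149 characters left out ...]
  ]
 [ 77.         236.        ]
 [176.5        239.5       ]
 [238.         242.04651163]
 [250.27272727 239.90909091]
 [ 77.         240.        ]
 [ 38.         246.        ]
 [179.         247.        ]
 [181.         247.        ]
 [178.         249.        ]
 [264.6        251.46666667]
 [179.         252.        ]
 [186.         253.        ]
 [250.26086957 258.56521739]
 [ 62.33333333 264.        ]
 [ 31.         265.        ]
 [ 60.         264.        ]
 [ 49.         286.        ]
 [ 17.         288.        ]
 [ 39.         297.        ]
 [ 37.         306.        ]
 [ 35.         309.        ]
 [ 32.         314.        ]
 [ 20.         334.        ]
 [  3.         362.        ]]
```

View pics/a2.png

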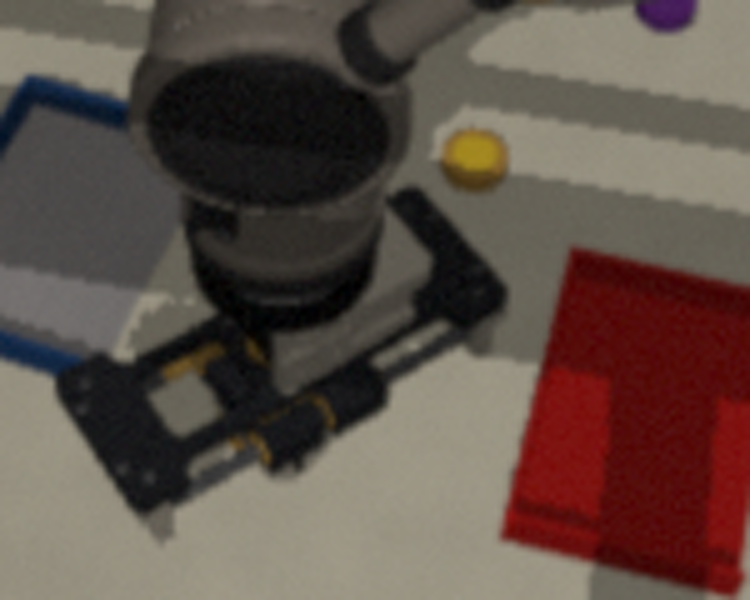

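The coin is hidden under the gripper; the orange specks are gripper parts. I'll finish leg 1, then move aside to look.

Request:
jog_arm(
  increments=[
    {"dp":[-0.5,0,0.1],"turn":[0,0,0]},
    {"dp":[-1.2,0,0.1],"turn":[0,0,0]},
    {"dp":[-2.0,0,0.1],"turn":[0,0,0]},
    {"dp":[-2.8,0,0.1],"turn":[0,0,0]},
    {"dp":[-3.6,0,0.1],"turn":[0,0,0]},
    {"dp":[-4.3,0,0.1],"turn":[0,0,0]},
    {"dp":[-4.8,0,0.1],"turn":[0,0,0]},
    {"dp":[-5.1,0,0.1],"turn":[0,0,0]},
    {"dp":[-5.1,0,0.1],"turn":[0,0,0]},
    {"dp":[-3.5,0,0],"turn":[0,0,0]},
    {"dp":[-3,0,-4],"turn":[0,0,0]},
    {"dp":[-3,0,-8],"turn":[0,0,0]},
  ],
)

```text
clock: 3.2
tool_pos: [0.511, 0.1409, 0.0863]
ee_rot: [-0.004, 0.374, 0.927, -0.002]
force: [1.3, 0.1, -0.2]
finger_gap: 0.003
```

```bash
python3 -c "
from h import *
to(.38,.36,.09,-44)"
```

```text
at [0.511  0.1409 0.0863] t 3.2 F [ 1.3  0.1 -0.2] -> dp [24.64  6.69 -0.27] turn [-0.006 -0.006  0.001]
```

Request:
jog_arm(
  increments=[
    {"dp":[24,6.5,-0.5],"turn":[0,0,0]},
    {"dp":[24,6.5,-0.5],"turn":[0,0,0]},
    {"dp":[24,6.5,-0.5],"turn":[0,0,0]},
    {"dp":[24,6.5,-0.5],"turn":[0,0,0]},
    {"dp":[24,6.5,-0.5],"turn":[0,0,0]},
    {"dp":[24,6.5,-0.5],"turn":[0,0,0]},
    {"dp":[24,6.5,-0.5],"turn":[0,0,0]},
  ],
)

```text
clock: 3.78
tool_pos: [0.3822, 0.3586, 0.093]
ee_rot: [-0.001, 0.371, 0.928, 0.001]
force: [-0.2, -0.8, -0.4]
finger_gap: 0.004
```

```bash
python3 -c "
from h import *
look('b');to(.5,.11,.05,-8)"
```

```text
top 96 [0.5499 0.1034] tray -0.0914 0.0404
top 90 [ 0.4355 -0.0381] tray -0.1855 -0.1153
top 99 [ 0.4243 -0.181 ] tray -0.1773 -0.2584
side 98 [ 0.4273 -0.1786] tray -0.1746 -0.2556
side 150 [0.5526 0.1051] tray -0.089 0.0424
side 45 [0.431 0.306] tray -0.2367 0.225
side 14 [0.383  0.3488] tray -0.2901 0.2608
at [0.3853 0.3545 0.0927] t 3.88 F [ 0.3 -0.6  0.3] -> dp [-25.19  -9.74   4.27] turn [-0.    -0.    -0.624]
```

Coin1 landed at (0.551, 0.104), right on plan. Next is leg 2, along the tray axis.

```bash
python3 -c "
from h import *
to(.505,.110,.04,-7.8)"
```

```text
at [0.3853 0.3545 0.0927] t 3.88 F [ 0.3 -0.6  0.3] -> dp [-25.55  -9.39   5.27] turn [-0.    -0.    -0.627]
```

Request:
jog_arm(
  increments=[
    {"dp":[-25.5,-9.4,5.2],"turn":[0,0,-0.627]},
    {"dp":[-25.5,-9.4,5.2],"turn":[0,0,-0.627]},
    {"dp":[-25.5,-9.4,5.2],"turn":[0,0,-0.627]},
    {"dp":[-25.5,-9.4,5.2],"turn":[0,0,-0.627]},
    {"dp":[-25.5,-9.4,5.2],"turn":[0,0,-0.627]},
    {"dp":[-25.5,-9.4,5.2],"turn":[0,0,-0.627]},
    {"dp":[-25.5,-9.4,5.2],"turn":[0,0,-0.627]},
    {"dp":[-25.5,-9.4,5.2],"turn":[0,0,-0.627]},
    {"dp":[-25.5,-9.4,5.2],"turn":[0,0,-0.627]},
    {"dp":[-25.5,-9.4,5.2],"turn":[0,0,-0.627]},
  ],
)

```text
clock: 4.72
tool_pos: [0.5051, 0.1077, 0.0406]
ee_rot: [-0.001, 0.072, 0.997, 0.0]
force: [-0.2, -0.4, -0.3]
finger_gap: 0.008
```

```bash
python3 -c "
from h import *
to(.505,.110,.006,-7.8)"
```

```text
at [0.5051 0.1077 0.0406] t 4.72 F [-0.2 -0.4 -0.3] -> dp [0.04 0.23 3.46] turn [ 0.    -0.001 -0.008]
```

Request:
jog_arm(
  increments=[
    {"dp":[0,0,1.7],"turn":[0,0,0]},
    {"dp":[0,0,3.4],"turn":[0,0,0]},
    {"dp":[-0.4,0,3.4],"turn":[0,0,0]},
    {"dp":[-1.2,0,3.4],"turn":[0,0,0]},
    {"dp":[-2.0,0,3.4],"turn":[0,0,0]},
    {"dp":[-2.8,0,3.4],"turn":[0,0,0]},
    {"dp":[-3.6,0,3.4],"turn":[0,0,0]},
    {"dp":[-4.4,0,3.4],"turn":[0,0,0]},
    {"dp":[-5.2,0,3.4],"turn":[0,0,0]},
    {"dp":[-6.0,0,3.4],"turn":[0,0,0]},
    {"dp":[-6.8,0,3.4],"turn":[0,0,0]},
    {"dp":[-7.6,0,3.4],"turn":[0,0,0]},
  ],
)

```text
clock: 5.72
tool_pos: [0.5817, 0.0976, 0.0067]
ee_rot: [-0.0, 0.07, 0.998, 0.0]
force: [-0.5, 0.0, 0.4]
finger_gap: 0.006
```

Request:
jog_arm(
  increments=[
    {"dp":[-0.8,0,0],"turn":[0,0,0]},
    {"dp":[-1.6,0,0],"turn":[0,0,0]},
    {"dp":[-2.4,0,0],"turn":[0,0,0]},
    {"dp":[-3.2,0,0],"turn":[0,0,0]},
    {"dp":[-3.8,0,0],"turn":[0,0,0]},
    {"dp":[-4.3,0,0],"turn":[0,0,0]},
    {"dp":[-4.6,0,0],"turn":[0,0,0]},
    {"dp":[-4.6,0,0],"turn":[0,0,0]},
    {"dp":[-3,0,0],"turn":[0,0,0]},
    {"dp":[-2,0,0],"turn":[0,0,0]},
    {"dp":[-2,0,-4],"turn":[0,0,0]},
    {"dp":[-2,0,-7],"turn":[0,0,0]},
  ],
)

```text
clock: 6.72
tool_pos: [0.5989, 0.0952, 0.0768]
ee_rot: [-0.002, 0.07, 0.998, -0.0]
force: [1.5, -0.3, 0.9]
finger_gap: 0.002
```

```bash
python3 -c "
from h import *
h=np.radians(23.7);c=np.array([.4365,-.0385]);p=c-.044*np.array([np.cos(h),np.sin(h)]);print(p)
to(*p,.07,23.7)"
```

```text
[ 0.39621085 -0.0561857 ]
at [0.5989 0.0952 0.0768] t 6.72 F [ 1.5 -0.3  0.9] -> dp [ 17.95 -17.83   0.76] turn [ 0.001 -0.004 -0.554]
```

Request:
jog_arm(
  increments=[
    {"dp":[18,-17.8,0.7],"turn":[0,0,-0.554]},
    {"dp":[18,-17.8,0.7],"turn":[0,0,-0.554]},
    {"dp":[18,-17.8,0.7],"turn":[0,0,-0.554]},
    {"dp":[18,-17.8,0.7],"turn":[0,0,-0.554]},
    {"dp":[18,-17.8,0.7],"turn":[0,0,-0.554]},
    {"dp":[18,-17.8,0.7],"turn":[0,0,-0.554]},
    {"dp":[18,-17.8,0.7],"turn":[0,0,-0.554]},
    {"dp":[18,-17.8,0.7],"turn":[0,0,-0.554]},
    {"dp":[18,-17.8,0.7],"turn":[0,0,-0.554]},
  ],
)

```text
clock: 7.47
tool_pos: [0.3983, -0.0563, 0.0702]
ee_rot: [0.001, -0.205, 0.979, -0.0]
force: [0.1, 0.4, -0.1]
finger_gap: 0.002
```

```bash
python3 -c "
from h import *
look('c');to(.3962,-.0562,.006,23.7)"
```

```text
top 85 [0.6536 0.0873] tray 0.0135 0.0385
top 46 [ 0.4297 -0.1855] tray -0.1713 -0.2622
side 13 [ 0.417  -0.1504] tray -0.1887 -0.2291
side 124 [ 0.4388 -0.0367] tray -0.1825 -0.1135
side 139 [0.657  0.0884] tray 0.0167 0.04
at [ 0.3989 -0.0557  0.07  ] t 7.57 F [-0.3  0.4 -0.7] -> dp [0.27 0.07 6.4 ] turn [-0.001  0.001  0.   ]
```

Coin1 is in the tray at tray coordinates (0.015, 0.039). Now coin2.

Request:
jog_arm(
  increments=[
    {"dp":[0.2,0.1,3.2],"turn":[0,0,0.03]},
    {"dp":[0.2,0.1,6.4],"turn":[0,0,0.03]},
    {"dp":[0.2,0.1,6.4],"turn":[0,0,0.03]},
  ],
)

```text
clock: 7.82
tool_pos: [0.3941, -0.0545, 0.0019]
ee_rot: [-0.003, -0.191, 0.982, 0.002]
force: [-0.7, -0.1, -0.1]
finger_gap: 0.004
```

```bash
python3 -c "
from h import *
to(.6465-.0275*.927,.0464-.0275*.375,.006,22)"
```

```text
at [ 0.3941 -0.0545  0.0019] t 7.82 F [-0.7 -0.1 -0.1] -> dp [-24.44  -0.12  -0.52] turn [ 0.004 -0.005  0.001]
```

Request:
jog_arm(
  increments=[
    {"dp":[-0.3,0,-0.1],"turn":[0,0,0]},
    {"dp":[-1.0,0,-0.1],"turn":[0,0,0]},
    {"dp":[-1.8,0,-0.1],"turn":[0,0,0]},
    {"dp":[-2.6,0,-0.1],"turn":[0,0,0]},
    {"dp":[-3.5,0,-0.1],"turn":[0,0,0]},
    {"dp":[-4.4,0,-0.1],"turn":[0,0,0]},
    {"dp":[-5.3,0,-0.1],"turn":[0,0,0]},
    {"dp":[-6.2,0,-0.1],"turn":[0,0,0]},
    {"dp":[-7.1,0,-0.1],"turn":[0,0,0]},
    {"dp":[-8.0,0,-0.1],"turn":[0,0,0]},
    {"dp":[-8.9,0,-0.1],"turn":[0,0,0]},
    {"dp":[-9.8,0,-0.1],"turn":[0,0,0]},
  ],
)

```text
clock: 8.82
tool_pos: [0.4869, -0.0189, 0.0066]
ee_rot: [-0.0, -0.19, 0.982, 0.0]
force: [-0.7, -0.3, 0.0]
finger_gap: 0.007
```

Request:
jog_arm(
  increments=[
    {"dp":[-0.9,0,0],"turn":[0,0,0]},
    {"dp":[-1.8,0,0],"turn":[0,0,0]},
    {"dp":[-2.7,0,0],"turn":[0,0,0]},
    {"dp":[-3.6,0,0],"turn":[0,0,0]},
    {"dp":[-4.5,0,0],"turn":[0,0,0]},
    {"dp":[-5.4,0,0],"turn":[0,0,0]},
    {"dp":[-6.2,0,0],"turn":[0,0,0]},
    {"dp":[-6.7,0,0],"turn":[0,0,0]},
    {"dp":[-7.0,0,0],"turn":[0,0,0]},
    {"dp":[-5.0,0,0],"turn":[0,0,0]},
    {"dp":[-4.0,0,-4],"turn":[0,0,0]},
    {"dp":[-4.0,0,-8],"turn":[0,0,0]},
  ],
)

```text
clock: 9.82
tool_pos: [0.5192, -0.0044, 0.0851]
ee_rot: [-0.004, -0.19, 0.982, 0.002]
force: [1.5, -0.1, -0.5]
finger_gap: 0.008
```

```bash
python3 -c "
from h import *
to(.40,.25,.09,22)"
```

```text
at [ 0.5192 -0.0044  0.0851] t 9.82 F [ 1.5 -0.1 -0.5] -> dp [ 1.56 28.05 -0.35] turn [ 0.005 -0.008 -0.001]
```

Request:
jog_arm(
  increments=[
    {"dp":[1.5,28,-1],"turn":[0,0,0]},
    {"dp":[1.5,28,-1],"turn":[0,0,0]},
    {"dp":[1.5,28,-1],"turn":[0,0,0]},
    {"dp":[1.5,28,-1],"turn":[0,0,0]},
    {"dp":[1.5,28,-1],"turn":[0,0,0]},
    {"dp":[1.5,28,-1],"turn":[0,0,0]},
    {"dp":[1.5,28,-1],"turn":[0,0,0]},
    {"dp":[1.5,28,-1],"turn":[0,0,0]},
  ],
)

```text
clock: 10.48
tool_pos: [0.402, 0.2538, 0.0971]
ee_rot: [-0.0, -0.193, 0.981, 0.001]
force: [-0.1, -0.4, -0.2]
finger_gap: 0.004
```

```bash
python3 -c "
from h import *
look('d');to(.5,.0,.05,22)"
```

```text
top 84 [0.6541 0.0873] tray 0.014 0.0385
top 86 [0.577  0.0178] tray -0.053 -0.0407
top 91 [ 0.4245 -0.1809] tray -0.177 -0.2583
side 124 [0.5799 0.019 ] tray -0.0503 -0.0392
side 138 [0.6568 0.0882] tray 0.0165 0.0398
side 13 [0.4275 0.2098] tray -0.2272 0.1291
at [0.4041 0.2507 0.0968] t 10.58 F [ 0.1  0.1 -0.1] -> dp [  0.56 -26.83   4.69] turn [-0.     0.     0.002]
```

Coin2 is on its line but I stopped short; it sits at tray (-0.052, -0.040). I'll continue on the same heading.

```bash
python3 -c "
from h import *
to(.5375,.002,.04,22)"
```

```text
at [0.4041 0.2507 0.0968] t 10.58 F [ 0.1  0.1 -0.1] -> dp [ -2.99 -28.06   5.69] turn [-0.     0.     0.002]
```

Request:
jog_arm(
  increments=[
    {"dp":[-3,-28,5.6],"turn":[0,0,0]},
    {"dp":[-3,-28,5.6],"turn":[0,0,0]},
    {"dp":[-3,-28,5.6],"turn":[0,0,0]},
    {"dp":[-3,-28,5.6],"turn":[0,0,0]},
    {"dp":[-3,-28,5.6],"turn":[0,0,0]},
    {"dp":[-3,-28,5.6],"turn":[0,0,0]},
    {"dp":[-3,-28,5.6],"turn":[0,0,0]},
    {"dp":[-3,-28,5.6],"turn":[0,0,0]},
    {"dp":[-3,-28,7.3],"turn":[0,0,0]},
    {"dp":[-3,-28,9.1],"turn":[0,0,0]},
    {"dp":[-3,-28,9.1],"turn":[0,0,0]},
  ],
)

```text
clock: 11.5
tool_pos: [0.5349, 0.0001, 0.003]
ee_rot: [-0.003, -0.189, 0.982, 0.001]
force: [-1.2, 0.1, -0.3]
finger_gap: 0.005
```

```bash
python3 -c "
from h import *
to(.6465-.0275*.927,.0464-.0275*.375,.006,22)"
```

```text
at [5.349e-01 1.000e-04 3.000e-03] t 11.5 F [-1.2  0.1 -0.3] -> dp [-9.33  0.14 -0.35] turn [ 0.003 -0.005 -0.003]
```

Request:
jog_arm(
  increments=[
    {"dp":[-0.5,0,0],"turn":[0,0,0]},
    {"dp":[-1.3,0,0],"turn":[0,0,0]},
    {"dp":[-2.1,0,0],"turn":[0,0,0]},
    {"dp":[-3.0,0,0],"turn":[0,0,0]},
    {"dp":[-3.9,0,0],"turn":[0,0,0]},
    {"dp":[-4.8,0,0],"turn":[0,0,0]},
    {"dp":[-5.7,0,0],"turn":[0,0,0]},
    {"dp":[-6.6,0,0],"turn":[0,0,0]},
    {"dp":[-7.5,0,0],"turn":[0,0,0]},
    {"dp":[-8.2,0,0],"turn":[0,0,0]},
    {"dp":[-8.7,0,0],"turn":[0,0,0]},
    {"dp":[-9.0,0,0],"turn":[0,0,0]},
  ],
)

```text
clock: 12.5
tool_pos: [0.6216, 0.0355, 0.006]
ee_rot: [0.0, -0.191, 0.982, -0.0]
force: [0.5, 0.2, -0.2]
finger_gap: 0.005
```

Request:
jog_arm(
  increments=[
    {"dp":[0,0,0],"turn":[0,0,0]},
    {"dp":[1.5,0,0],"turn":[0,0,0]},
    {"dp":[2.5,0,-4],"turn":[0,0,0]},
    {"dp":[3,0,-7],"turn":[0,0,0]},
  ],
)

```text
clock: 12.83
tool_pos: [0.5904, 0.0235, 0.0755]
ee_rot: [-0.002, -0.19, 0.982, 0.001]
force: [1.3, -0.5, 0.9]
finger_gap: 0.005
```

```bash
python3 -c "
from h import *
# coin3 leg1: to tray(-.095,-.042)
u=np.array([.9907,-.1357]);v=np.array([.1357,.9907])
g=np.array([.635,.051])-.095*u-.042*v;c=np.array([.426,-.18]);d=g-c;L=np.linalg.norm(d);d/=L;H=np.degrees(np.arctan2(d[1],d[0]))
print(g,L,H);s=c-.043*d;print(s)
to(*s,.07,H)"
```

```text
[0.5351841 0.0222821] 0.22986782217879034 61.64153244114735
[ 0.40557558 -0.2178397 ]
at [0.5904 0.0235 0.0755] t 12.83 F [ 1.3 -0.5  0.9] -> dp [ 26.16 -15.48   0.63] turn [ 0.004 -0.003 -0.693]
```

Request:
jog_arm(
  increments=[
    {"dp":[26.2,-15.5,0.6],"turn":[0,0,-0.693]},
    {"dp":[26.2,-15.5,0.6],"turn":[0,0,-0.693]},
    {"dp":[26.2,-15.5,0.6],"turn":[0,0,-0.693]},
    {"dp":[26.2,-15.5,0.6],"turn":[0,0,-0.693]},
    {"dp":[26.2,-15.5,0.6],"turn":[0,0,-0.693]},
    {"dp":[26.2,-15.5,0.6],"turn":[0,0,-0.693]},
    {"dp":[26.2,-15.5,0.6],"turn":[0,0,-0.693]},
    {"dp":[26.2,-15.5,0.6],"turn":[0,0,-0.693]},
    {"dp":[26.2,-15.5,0.6],"turn":[0,0,-0.693]},
    {"dp":[26.2,-15.5,0.6],"turn":[0,0,-0.693]},
    {"dp":[26.2,-15.5,0.6],"turn":[0,0,-0.693]},
  ],
)

```text
clock: 13.75
tool_pos: [0.4213, -0.193, 0.0658]
ee_rot: [-0.025, -0.496, 0.868, -0.017]
force: [0.6, -0.4, 0.3]
finger_gap: 0.01
```

```bash
python3 -c "
from h import *
look('e');to(.4056,-.2178,.006,61.6)"
```

```text
top 89 [0.6538 0.0869] tray 0.0138 0.0381
top 86 [0.6469 0.0463] tray 0.0124 -0.003
side 98 [ 0.4273 -0.1786] tray -0.1746 -0.2556
side 275 [0.6533 0.0688] tray 0.0157 0.0201
at [ 0.4217 -0.1926  0.0657] t 13.85 F [-0.8  0.2  0.1] -> dp [2.62 0.13 6.14] turn [-0.003 -0.06  -0.035]
```

Coin2 is in, at tray (0.012, -0.003). The pose stopped short and slightly tilted, so I'll check the joints.

```bash
python3 -c "
from h import *
print(arm.state()['q'].round(3),arm.state()['qd'].round(3))"
```

```text
[-0.552  0.444  1.894 -0.084  0.8   -3.105] [ 0.007  0.002  0.001 -0.002 -0.003  0.   ]
```

Joint 6 is at its -3.11 limit. I'll make a half turn and push with the opposite face (tool +x).

Request:
jog_arm(
  increments=[
    {"dp":[2.6,0.1,0],"turn":[0,0,1.5]},
    {"dp":[2.6,0.1,0],"turn":[0,0,1.5]},
    {"dp":[2.6,0.1,0],"turn":[0,0,1.5]},
    {"dp":[2.6,0.1,0],"turn":[0,0,1.5]},
    {"dp":[2.6,0.1,0],"turn":[0,0,1.5]},
    {"dp":[2.6,0.1,0],"turn":[0,0,1.5]},
    {"dp":[2.6,0.1,0],"turn":[0,0,1.5]},
    {"dp":[2.6,0.1,0],"turn":[0,0,1.5]},
    {"dp":[2.6,0.1,0],"turn":[0,0,1.5]},
    {"dp":[2.6,0.1,0],"turn":[0,0,1.5]},
    {"dp":[2.6,0.1,0],"turn":[0,0,1.5]},
    {"dp":[2.6,0.1,0],"turn":[0,0,1.5]},
  ],
)

```text
clock: 14.85
tool_pos: [0.4077, -0.2143, 0.0672]
ee_rot: [-0.007, 0.231, 0.973, -0.029]
force: [0.5, 1.0, 0.0]
finger_gap: 0.006
```

```bash
python3 -c "
from h import *
print(arm.state()['q'].round(3))
to(.4056,-.2178,.05,61.6-180)"
```

```text
[-0.609  0.435  1.903 -0.084  0.796 -1.655]
at [ 0.4077 -0.2143  0.0672] t 14.85 F [0.5 1.  0. ] -> dp [ 0.03 -0.3   1.74] turn [-0.047  0.048  1.6  ]
```

Request:
jog_arm(
  increments=[
    {"dp":[0,-0.3,1.7],"turn":[-0.047,0.048,1.6]},
    {"dp":[0,-0.3,1.7],"turn":[-0.047,0.048,1.6]},
    {"dp":[0,-0.3,1.7],"turn":[-0.047,0.048,1.6]},
    {"dp":[0,-0.3,1.7],"turn":[-0.047,0.048,1.6]},
    {"dp":[0,-0.3,1.7],"turn":[-0.047,0.048,1.6]},
    {"dp":[0,-0.3,1.7],"turn":[-0.047,0.048,1.6]},
    {"dp":[0,-0.3,1.7],"turn":[-0.047,0.048,1.6]},
    {"dp":[0,-0.3,1.7],"turn":[-0.047,0.048,1.6]},
    {"dp":[0,-0.3,1.7],"turn":[-0.047,0.048,1.6]},
    {"dp":[0,-0.3,1.7],"turn":[-0.047,0.048,1.6]},
    {"dp":[0,-0.3,1.7],"turn":[-0.047,0.048,1.6]},
    {"dp":[0,-0.3,1.7],"turn":[-0.047,0.048,1.6]},
  ],
)

```text
clock: 15.85
tool_pos: [0.4059, -0.2179, 0.0504]
ee_rot: [-0.0, 0.832, 0.555, -0.002]
force: [-0.2, -0.1, 0.5]
finger_gap: 0.006
```

```bash
python3 -c "
from h import *
print(arm.state()['q'].round(3))
to(.4056,-.2178,.007,61.6-180)"
```

```text
[-0.657  0.465  1.915 -0.005  0.763 -0.259]
at [ 0.4059 -0.2179  0.0504] t 15.85 F [-0.2 -0.1  0.5] -> dp [ 0.01 -0.02  4.34] turn [-0.003  0.003  0.101]
```

Request:
jog_arm(
  increments=[
    {"dp":[0,0,1],"turn":[0,0,0.101]},
    {"dp":[0,0,2.7],"turn":[0,0,0.101]},
    {"dp":[0,0,4.3],"turn":[0,0,0.101]},
    {"dp":[0,0,4.3],"turn":[0,0,0.101]},
    {"dp":[0,0,4.3],"turn":[0,0,0.101]},
  ],
)

```text
clock: 16.27
tool_pos: [0.405, -0.2179, 0.007]
ee_rot: [-0.001, 0.857, 0.515, -0.003]
force: [0.7, 0.1, 1.0]
finger_gap: 0.003
```

```bash
python3 -c "
from h import *
d=np.array([np.cos(np.radians(61.6)),np.sin(np.radians(61.6))]);e=np.array([.5352,.0223])-.0275*d
to(*e,.007,61.6-180)"
```

```text
at [ 0.405  -0.2179  0.007 ] t 16.27 F [0.7 0.1 1. ] -> dp [24.57  0.18 -0.08] turn [-0.005  0.003  0.006]
```

Request:
jog_arm(
  increments=[
    {"dp":[0.4,0,0],"turn":[0,0,0]},
    {"dp":[1.1,0,0],"turn":[0,0,0]},
    {"dp":[1.8,0,0],"turn":[0,0,0]},
    {"dp":[2.6,0,0],"turn":[0,0,0]},
    {"dp":[3.5,0,0],"turn":[0,0,0]},
    {"dp":[4.4,0,0],"turn":[0,0,0]},
    {"dp":[5.3,0,0],"turn":[0,0,0]},
    {"dp":[6.2,0,0],"turn":[0,0,0]},
    {"dp":[7.1,0,0],"turn":[0,0,0]},
    {"dp":[8.0,0,0],"turn":[0,0,0]},
    {"dp":[8.9,0,0],"turn":[0,0,0]},
    {"dp":[9.8,0,0],"turn":[0,0,0]},
  ],
)

```text
clock: 17.27
tool_pos: [0.4515, -0.1314, 0.0069]
ee_rot: [-0.0, 0.858, 0.514, -0.002]
force: [-0.3, -0.8, 0.5]
finger_gap: 0.004
```

Request:
jog_arm(
  increments=[
    {"dp":[0.9,0,0],"turn":[0,0,0]},
    {"dp":[1.8,0,0],"turn":[0,0,0]},
    {"dp":[2.7,0,0],"turn":[0,0,0]},
    {"dp":[3.6,0,0],"turn":[0,0,0]},
    {"dp":[4.5,0,0],"turn":[0,0,0]},
    {"dp":[5.4,0,0],"turn":[0,0,0]},
    {"dp":[6.3,0,0],"turn":[0,0,0]},
    {"dp":[7.2,0,0],"turn":[0,0,0]},
    {"dp":[8.1,0,0],"turn":[0,0,0]},
    {"dp":[9.0,0,0],"turn":[0,0,0]},
    {"dp":[9.8,0,0],"turn":[0,0,0]},
    {"dp":[10.4,0,0],"turn":[0,0,0]},
  ],
)

```text
clock: 18.27
tool_pos: [0.5005, -0.0396, 0.0066]
ee_rot: [-0.0, 0.858, 0.514, -0.002]
force: [0.0, -0.3, 0.9]
finger_gap: 0.003
```

```bash
python3 -c "
from h import *
d=np.array([np.cos(np.radians(61.6)),np.sin(np.radians(61.6))]);e=np.array([.5352,.0223])-.0275*d
look('f');to(*e,.007,61.6-180)"
```

```text
top 83 [0.6535 0.0873] tray 0.0134 0.0385
top 87 [0.6468 0.0462] tray 0.0123 -0.0031
side 126 [ 0.5157 -0.0121] tray -0.1096 -0.0787
side 269 [0.6532 0.0685] tray 0.0157 0.0198
at [ 0.5005 -0.0397  0.0065] t 18.37 F [ 0.  -0.1  0.1] -> dp [ 4.35  0.13 -0.06] turn [-0.003  0.004  0.006]
```

Request:
jog_arm(
  increments=[
    {"dp":[0.5,0,0],"turn":[0,0,0]},
    {"dp":[1.3,0,0],"turn":[0,0,0]},
    {"dp":[2.1,0,0],"turn":[0,0,0]},
    {"dp":[2.9,0,0],"turn":[0,0,0]},
    {"dp":[3.6,0,0],"turn":[0,0,0]},
    {"dp":[4.1,0,0],"turn":[0,0,0]},
    {"dp":[4.3,0,0],"turn":[0,0,0]},
    {"dp":[4.3,0,0],"turn":[0,0,0]},
    {"dp":[2.5,0,0],"turn":[0,0,0]},
    {"dp":[1.5,0,-3],"turn":[0,0,0]},
    {"dp":[1.0,0,-6],"turn":[0,0,0]},
  ],
)

```text
clock: 19.28
tool_pos: [0.5029, -0.0323, 0.0657]
ee_rot: [-0.002, 0.858, 0.514, -0.005]
force: [1.0, -0.6, 1.2]
finger_gap: 0.002
```

```bash
python3 -c "
from h import *
look('g')
u=np.array([.9907,-.1357]);c=np.array([.535,.0215]);s=c-.046*u
to(*s,.06,-7.8-180)"
```

```text
top 89 [0.6541 0.0872] tray 0.014 0.0384
top 86 [0.6464 0.0464] tray 0.012 -0.003
side 271 [0.6533 0.0687] tray 0.0157 0.02
side 126 [0.5348 0.025 ] tray -0.0957 -0.0393
at [ 0.5073 -0.033   0.0704] t 19.38 F [ 0.7  0.3 -0.5] -> dp [ 4.51 -4.45  1.01] turn [ 5.000e-03 -1.000e-03  1.215e+00]
```

Request:
jog_arm(
  increments=[
    {"dp":[4.7,-4.75,1],"turn":[0,0,1.25]},
    {"dp":[4.7,-4.75,1],"turn":[0,0,1.25]},
    {"dp":[4.7,-4.75,1],"turn":[0,0,1.25]},
    {"dp":[4.7,-4.75,1],"turn":[0,0,1.25]},
    {"dp":[4.7,-4.75,1],"turn":[0,0,1.25]},
    {"dp":[4.7,-4.75,1],"turn":[0,0,1.25]},
    {"dp":[4.7,-4.75,1],"turn":[0,0,1.25]},
    {"dp":[4.7,-4.75,1],"turn":[0,0,1.25]},
    {"dp":[4.7,-4.75,1],"turn":[0,0,1.25]},
    {"dp":[4.7,-4.75,1],"turn":[0,0,1.25]},
    {"dp":[4.7,-4.75,1],"turn":[0,0,1.25]},
    {"dp":[4.7,-4.75,1],"turn":[0,0,1.25]},
  ],
)

```text
clock: 20.38
tool_pos: [0.4851, 0.0322, 0.0562]
ee_rot: [0.001, 0.997, -0.083, -0.002]
force: [0.0, -0.2, -0.2]
finger_gap: 0.004
```

```bash
python3 -c "
from h import *
look('i')
to(.4877,.0309,.007,-9.8-180)"
```

```text
top 88 [0.6538 0.0875] tray 0.0136 0.0387
top 86 [0.6461 0.0455] tray 0.0118 -0.0039
side 265 [0.6536 0.0687] tray 0.016 0.0201
side 18 [0.5363 0.0399] tray -0.0963 -0.0244
at [0.4851 0.0322 0.0563] t 20.48 F [ 0.2 -0.2 -0.6] -> dp [0.3  0.07 4.93] turn [0.003 0.005 0.004]
```

Request:
jog_arm(
  increments=[
    {"dp":[0,0,2.5],"turn":[0,0,0]},
    {"dp":[0,0,4.9],"turn":[0,0,0]},
    {"dp":[0.2,0,4.9],"turn":[0,0,0]},
    {"dp":[0.8,0,4.9],"turn":[0,0,0]},
    {"dp":[1.5,0,4.9],"turn":[0,0,0]},
    {"dp":[2.3,0,4.9],"turn":[0,0,0]},
    {"dp":[3.1,0,4.9],"turn":[0,0,0]},
    {"dp":[3.9,0,4.9],"turn":[0,0,0]},
    {"dp":[4.7,0,4.9],"turn":[0,0,0]},
    {"dp":[5.5,0,4.9],"turn":[0,0,0]},
    {"dp":[6.3,0,4.9],"turn":[0,0,0]},
    {"dp":[7.1,0,4.9],"turn":[0,0,0]},
  ],
)

```text
clock: 21.48
tool_pos: [0.5558, 0.02, 0.0072]
ee_rot: [0.001, 0.996, -0.085, -0.002]
force: [0.5, -0.4, -0.1]
finger_gap: 0.006
```

Request:
jog_arm(
  increments=[
    {"dp":[0.8,0,0],"turn":[0,0,0]},
    {"dp":[1.6,0,0],"turn":[0,0,0]},
    {"dp":[2.4,0,0],"turn":[0,0,0]},
    {"dp":[3.2,0,0],"turn":[0,0,0]},
    {"dp":[4.0,0,0],"turn":[0,0,0]},
    {"dp":[4.7,0,0],"turn":[0,0,0]},
    {"dp":[5.2,0,0],"turn":[0,0,0]},
    {"dp":[5.5,0,0],"turn":[0,0,0]},
    {"dp":[5.5,0,0],"turn":[0,0,0]},
    {"dp":[3.5,0,0],"turn":[0,0,0]},
    {"dp":[2.0,0,-3],"turn":[0,0,0]},
    {"dp":[1.0,0,-7],"turn":[0,0,0]},
  ],
)

```text
clock: 22.48
tool_pos: [0.5607, 0.0191, 0.0743]
ee_rot: [0.001, 0.996, -0.085, -0.007]
force: [0.8, 1.0, 0.6]
finger_gap: 0.003
```

Request:
jog_arm(
  increments=[
    {"dp":[-10,0,-4],"turn":[0,0,0]},
    {"dp":[-14,0,-6],"turn":[0,0,0]},
    {"dp":[-14,0,-6],"turn":[0,0,0]},
    {"dp":[-14,0,-6],"turn":[0,0,0]},
    {"dp":[-14,0,-6],"turn":[0,0,0]},
    {"dp":[-14,0,-6],"turn":[0,0,0]},
    {"dp":[-14,0,-6],"turn":[0,0,0]},
  ],
)

```text
clock: 23.07
tool_pos: [0.4284, 0.0422, 0.138]
ee_rot: [0.001, 0.996, -0.085, -0.001]
force: [0.0, -0.2, -0.5]
finger_gap: 0.002
```

```bash
python3 -c "
from h import *
look('j');to(.43,.2,.1,-190)
a=cv2.imread('pics/jtop.png')[100:280,90:420];b=cv2.imread('pics/jside.png')[60:360,130:350]
cv2.imwrite('pics/j.png',np.hstack([cv2.copyMakeBorder(cv2.resize(a,(440,240)),0,240,0,0,0),cv2.resize(b,(352,480))]))"
```

```text
top 85 [0.654  0.0869] tray 0.014 0.0381
top 80 [0.6467 0.0464] tray 0.0122 -0.003
top 86 [0.6366 0.0058] tray 0.0077 -0.0446
side 13 [ 0.4107 -0.1086] tray -0.2006 -0.1886
side 398 [0.649  0.0496] tray 0.0141 0.0005
at [0.4284 0.0421 0.1373] t 23.17 F [-0.3  0.4 -0. ] -> dp [ -2.5 -15.6   3.7] turn [0.003 0.004 0.004]
```

View pics/j.png

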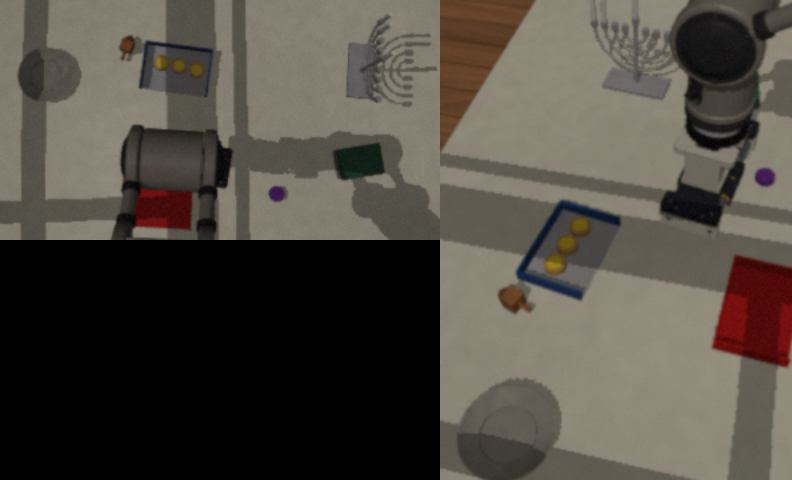

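Both views show the three coins lying flat in a row in the blue tray (left view, around (162,63) to (196,70)). The arm is clear and the bystanders look unmoved. I'll run a quick numeric check on two of them and then hand in.

```bash
python3 -c "
from h import *
def cen(f,lo,hi,roi):
    y0,y1,x0,x1=roi;h=cv2.cvtColor(cv2.imread(f),cv2.COLOR_BGR2HSV)[y0:y1,x0:x1]
    return cv2.findNonZero(cv2.inRange(h,lo,hi)).mean(0)[0].round(1)
for f in('pics/top0.png','pics/jtop.png'):
    print(cen(f,(60,90,20),(95,255,255),(195,250,330,400)),cen(f,(5,100,40),(17,255,255),(120,150,170,196)))
a,b=[cv2.imread(f).astype(int) for f in('pics/top0.png','pics/jtop.png')]
d=np.abs(a-b).max(2);print('saucer',d[130:180,100:155].max(),'menorah',d[105:185,345:420].max())
print(arm.sign_off())"
```

```text
[30.2 25.8] [14.9 13.9]
[30.1 25.8] [14.8 14. ]
saucer 19 menorah 21
the job is handed in; nothing more can be done
None
```

All three gold coins are flat and wholly inside the blue tray, and I handed the job in at about 23 s of the 72 s allowed. I pushed them there with closed fingers, in two or three straight pushes each; no verdict was reported.

- **Coins:** The last top picture puts them at tray coordinates (14, 38), (12, -3) and (8, -45) mm, well inside the limits. The last side picture merged the three into one patch, centred where they should be. Earlier, the two cameras differed by 2–3 mm, which is within calibration.
- **Bystanders:** The tin box and dreidel moved by at most 0.1 px (about 0.3 mm). The saucer and menorah areas changed only by small brightness differences (at most 21 of 255). The red tray and the purple coin look untouched in the last pictures.
- **What went wrong on the way:** Coin2's first push stopped short, so I continued it. For coin3, joint 6 reached its limit, so I turned the tool half round and pushed with the other side of the fingers.

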